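# Rock a stuck exchange block out of a bench shaker

## Robot

A 6-joint arm with a two-finger parallel gripper is mounted at the origin on a cart in front of the work surface, level with it; the furniture and walls round the work are solid. World frame = base frame: x ahead of the robot, y to its left, z up, the work surface at z = 0. Lengths are in m, angles in degrees, forces in N, time in s.
With the tool pointing down it reaches from about 0.425 to 0.925 m from the base axis. Payload 12.5 kg.
Tool frame: the origin (TCP) lies at the very end of the fingers, on their centre line; the grasp point (between the pads) lies grip_point_offset behind it (grip_point_offset is the distance from the TCP to the grasp point, in m); z points along the fingers, y is the line along which they close (so a half turn about z gives the same grasp; the last joint's range is limited). The gripper opens to 85 mm and grips with 20 to 120 N. Pads are 22 mm wide; open, the fingers measure 114 mm over their backs; the gripper's body (76 mm by 85 mm) begins 54 mm behind the grasp point. The pads swing forward as they close: fully open they stand 13 mm farther back than shut.
Start: joints at [-80.936, 28.126, 89.318, -0, 62.55, -6.05], TCP at [0.163, -0.603, 0.194] pointing down, gripper open.
Joint ranges: [-177.58, 177.58], [-47.91, 125.51], [2.72, 160], [-65.01, 245.01], [3.68, 167.84], [-153.87, 153.87]. Speed limits (degrees/s): [127.2, 127.2, 159.86, 180, 180, 180].

## Interface

Orientations are given as [roll, pitch, yaw] about the fixed x, y, z axes, in that order (R = Rz(yaw) Ry(pitch) Rx(roll)).
In Python, from cell import sense, get_image, sign_off, look_for, outline_of, grip_point_offset gives the robot as it stands. The module is installed in compiled form; this text tells all that it offers.
- The arm moves only by the tool apply_moves, never from a script. Its argument "motion" is one flat list of numbers, 5 for each row, row after row: the shift along the tool's x, y, z in mm, then the turn about the tool's z in rad, then the finger opening in mm, from 0 to 85.4. A call has 1 to 12 rows; each row is the pose to reach, as a shift and turn from the pose commanded when the call began, along the tool's axes at that moment; what a row does not reach only later rows make up. A row lasts 1/10 s, in which the tool goes at most 50 mm and 8.59 degrees, less where a joint would pass 70% of its speed; a pose out of reach is approached as far as the arm can. A call with a gripper value outside its range is refused whole. The fingers move at their own pace and stop on an object; "force" is the grip in N (left out, the last holds). Time passes only in rows, so rows that repeat a pose let the fingers close. It gives the time, the measured TCP pose, the force, the opening and the grip force at its end, in the units of the state.
- sense(): the state, without advancing time (a new reading comes with each control period).
- get_image(name): name is "side" or "top" or "wrist"; returns a dict with "pixels" (480x640x3 uint8, red, green, blue), "fov_y" (degrees; the focal length in pixels is half the picture's height over the tangent of half this angle, whatever the lens; pixels are square), "cx", "cy" (the principal point, pixels), "k1" (the pictures are not rectified: a ray, as slopes to the right and down, at radius r is drawn at 1 + k1 r^2 times it, then the intrinsics apply), "extrinsics" (4x4, takes a point from world to camera coordinates); the wrist camera has in their place "hand_eye" (4x4, takes a point from camera to tool coordinates, whose origin is the TCP and whose axes are the flange's). Camera axes: x right, y up, looking along -z (the intrinsics and any distortion apply to the point x, -y, -z); pixel columns grow to the right and rows downward; lengths in m; the calibration is good to about 2 mm. A picture is of the moment at which its call begins: read the wrist's pose just before it. There is no depth.
- sign_off(): hands the job in; it is judged then, once.
Trained networks look in a picture, given as the dict that the camera call returned (one of the last four; its "shot" number tells which), for a name from the list of things; names that differ only in an ending like _2 or _b are one class to them, and where a whole thing is asked for, a point or a joint stands for the part that bears it (a point fixed in the world has none). Each returns a list of dicts, best first, with "confidence" (0 to 1); they miss things now and then, are a little off and sometimes report something else, mostly with a low value. They report only what shows in the picture. A call takes as long as a camera call. They do not tell look-alikes from the thing itself.
- look_for(picture, thing): "at" ([x, y, z] in m, in world coordinates, good to about 4 mm: the middle of the surface that is visible of it).
- outline_of(picture, thing): "region" (480x640 bool, what is visible of it).
The state is a dict: "time_s": time; "q": joint angles; "joint_vel": joint speeds; "effort": joint torques, N m; "tcp_pos": TCP position; "ee_rot": TCP orientation; "ft_force": force on the tool from outside, world axes, zero at the start; "ft_torque": the same for the moment, N m; "width": finger opening in m; "grasp_force": force on a finger pad.
Only numpy, scipy, OpenCV 4.12 (cv2) and the standard library are available. Lean on these libraries where they do the work, as an engineer would, in place of code of your own. Each camera call takes 0.05 s, during which the arm holds its last target. There are 200 camera calls.

## Task

The small aluminium tube block in the bench shaker has to come out. Turn the hold-down off the block, then take the block by its handle and rock it side to side until it works free, and finish holding it upright, just clear above its well (a centimetre or three). The block sits tight, so a straight pull only picks the shaker up: keep the shaker standing where it is on the bench, and do not disturb the spare block and the other things around it.

Things in the scene. Friction and masses are not known exactly. Their poses are not given: they have to be found in the camera images.
- shaker: bench shaker, a white and grey box 170 (x) x 200 (y) x 64 mm, 2 kg, standing loose on four rubber feet, turned up to 0.35 rad from facing the robot. Origin: centre of its underside; x points from the sloping front panel with the display (towards the robot) to the back, y to its left seen from the robot, z up. In the middle of its top is the well, 62 (x) x 79.5 (y) mm, 30 mm deep
- well_rim (a point): centre of the well's mouth, level with the shaker's top, 30 mm above the well's floor. Sprung brass strips in the front and back walls, 26 mm left and right of the middle, grip the block with some 30 N of friction, more than the shaker weighs. While the block tilts about the shaker's x axis it may rise along (15 mm per rad of tilting, hardly over 20); at rest it sticks. 22 mm up, it is free
- retainer (a joint): angle of the hold-down, a flat steel swivel bar on a pillar in front of the well: 0 = its tongue points over the block's front edge (it starts between 0 and 0.2), 1.65 = end stop, well clear; past 1.3 it is aside. Seen from above it opens anticlockwise: its knob moves from the shaker's front to the right (shaker's -y). It turns easily (0.03 N m) and stays where it is left
- retainer_pivot (a point): axis of the hold-down, vertical, 50 mm in front of the well's centre, 82 mm above the bench
- retainer_knob (a point): middle of the upright round black knob on the hold-down's tail, 14 mm in diameter and 26 mm tall, 40 mm from the pivot; this point is 97.5 mm above the bench, the bar's top face 13 mm below it
- block: the aluminium block in the well, 56 (x) x 76 (y) x 44 mm, 0.45 kg, with eight small holes and a handle on top. Origin: centre of its underside, which starts on the well's floor 34 mm above the bench; axes as the shaker's. It has 1.75 mm of room left and right, so at full depth it tilts about 0.13 rad either way about its x axis; tilting raises it, as the lower corner bears on the floor
- block_grip (a point): middle of the block's handle, a black bar 44 mm long (block's x), 14 mm thick (y) and 26 mm high on two short posts; this point is 71 mm above the block's underside, the bar's lower edge 14 mm above the block's top face. Grip it across its thickness, firmly: the wrist must tilt with the block, which rocks about a point some 55 mm below this one
- spare_block: the spare block, same size and handle but with four large holes, standing on the bench on the right in front of the tube rack; leave it alone. Origin: centre of its underside
- dropper: brown dropper bottle, 28 mm across, 97 mm tall, standing behind the shaker to the left; leave it alone. Origin: centre of its underside
- dish: petri dish, 90 mm across, 15 mm high, lying on the bench to the left of the shaker; leave it alone. Origin: centre of its underside
- pen: marker pen, 135 mm long, lying on the bench on the right; leave it alone. Origin: its middle, on the bench
Mind the look-alikes: they are no part of the job. Leave any purple look-alike of the block alone.

How it is judged:
By the outcome, as a careful person would: the job done as asked, in the order asked, and still so for the second after the job is handed in, while the arm keeps its last pose, push and grip.
It also fails if it takes over 53 s, if anything falls off the work surface, if the arm or the gripper's body presses on something with over 40 N, if the wrist force passes 120 N, or if a joint passes its speed limit or range.

## Working session

There is one attempt and no reset: what is moved stays moved. The work goes in short steps, Python scripts to look and compute and a tool call to move; the robot and the scene stay as the last step left them, time stands still between calls to the robot, and variables do not carry over. Pictures are saved under pics/ and viewed, at most 10 in all, crops included, and the job is handed in when it is done.

Besides the shell and the picture viewer there is one more tool, called after "Call:" as name(argument=value, ...) on one line, values as JSON. apply_moves: Moves the arm, as the interface text tells. Its arguments: {"type":"object","properties":{"motion":{"type":"array"},"force":{"type":"number"}},"required":["motion"]}

```bash
mkdir -p pics
cat > h.py <<'E'
import numpy as np, cv2
from cell import *
from scipy.spatial.transform import Rotation as R
def K(im):
    f=240/np.tan(np.radians(im["fov_y"])/2); return f,im["cx"],im["cy"],im["k1"]
def ext(im,s=None):
    if "extrinsics" in im: return np.array(im["extrinsics"])
    T=np.eye(4); T[:3,:3]=R.from_euler('xyz',s["ee_rot"],degrees=True).as_matrix(); T[:3,3]=s["tcp_pos"]
    return np.linalg.inv(T@np.array(im["hand_eye"]))
def proj(im,E,p):
    f,cx,cy,k=K(im); c=E[:3,:3]@np.array(p)+E[:3,3]; a=c[0]/-c[2]; b=-c[1]/-c[2]; m=1+k*(a*a+b*b)
    return cx+f*a*m, cy+f*b*m
def ray(im,E,u,v):
    f,cx,cy,k=K(im); x=(u-cx)/f; y=(v-cy)/f; a,b=x,y
    for _ in range(20): m=1+k*(a*a+b*b); a,b=x/m,y/m
    d=E[:3,:3].T@np.array([a,-b,-1]); o=-E[:3,:3].T@E[:3,3]; return o,d/np.linalg.norm(d)
def onz(im,E,u,v,z):
    o,d=ray(im,E,u,v); return o+d*(z-o[2])/d[2]
def tri(rs):
    A=sum(np.eye(3)-np.outer(d,d) for o,d in rs); b=sum((np.eye(3)-np.outer(d,d))@o for o,d in rs); return np.linalg.solve(A,b)
def save(im,n): cv2.imwrite("pics/"+n+".png",im["pixels"][:,:,::-1])
E
cat > a.py <<'E'
from h import *
s=sense(); print(s, grip_point_offset)
for n in ("top","side"):
    im=get_image(n); save(im,n+"0")
    E=ext(im); print(n,K(im),(-E[:3,:3].T@E[:3,3]).round(3))
    for t in ("shaker","well_rim","retainer","retainer_knob","retainer_pivot","block","block_grip","spare_block","dropper","dish","pen"):
        try:
            for r in look_for(im,t)[:3]: print(n,t,np.round(r["at"],3),round(r["confidence"],2),np.round(proj(im,E,r["at"])))
        except Exception as e: print(t,e)
E
python3 a.py
```

```text
{'time_s': 0.0, 'q': array([-8.09347536e+01,  2.81632040e+01,  8.93509441e+01, -9.82688556e-04,
        6.25494638e+01, -6.04939410e+00]), 'joint_vel': array([ 0.03662822, -0.05057698, -0.11491577,  0.04132503, -0.02859045,
       -0.05798499]), 'effort': array([ 4.59536706e-03, -6.18431354e+01, -2.61594057e+01,  3.33275398e-05,
        4.06880281e-03,  3.51066163e-06]), 'tcp_pos': array([ 0.1629545 , -0.60309797,  0.19373307]), 'ee_rot': array([-1.79936650e+02, -5.83709805e-03,  1.51150908e+01]), 'ft_force': array([ 0.21345846, -0.57939622, -0.57917048]), 'ft_torque': array([-0.02061143, -0.03879706, -0.01062776]), 'grasp_force': 0.0, 'width': 0.08530324074385986} 0.0187
top (np.float64(589.1357486467676), 313.22831906368316, 234.09862280016102, 0.04639639629216632) [ 0.424 -0.05   1.571]
top shaker [0.543 0.087 0.065] 0.57 [247. 231.]
top well_rim [0.539 0.092 0.064] 0.74 [246. 233.]
top retainer [0.541 0.094 0.064] 0.43 [245. 232.]
top retainer_knob [0.495 0.075 0.08 ] 0.7 [252. 249.]
top retainer_pivot [0.54  0.091 0.061] 0.89 [246. 232.]
top block [ 0.502 -0.113  0.043] 0.91 [32
[... 507 characters left out ...]
.064] 0.68 [268. 306.]
side well_rim [0.523 0.143 0.064] 0.57 [268. 306.]
side retainer [0.485 0.076 0.086] 0.74 [299. 285.]
side retainer_knob [0.486 0.07  0.086] 0.6 [301. 283.]
side retainer_pivot [0.636 0.279 0.046] 0.69 [183. 335.]
side retainer_pivot [0.52  0.15  0.063] 0.68 [267. 309.]
side block [0.545 0.102 0.078] 0.6 [269. 287.]
side block [ 0.493 -0.096  0.041] 0.6 [332. 259.]
side block_grip [ 0.492 -0.097  0.042] 0.84 [333. 258.]
side block_grip [0.545 0.107 0.079] 0.8 [268. 287.]
side spare_block [ 0.404 -0.241  0.039] 0.79 [388. 239.]
side dropper [0.639 0.278 0.046] 0.8 [182. 335.]
side dish [0.386 0.324 0.014] 0.86 [279. 413.]
side pen [ 0.392 -0.432  0.016] 0.58 [416. 214.]
```

```bash
python3 -c "
import cv2
a=cv2.imread('pics/top0.png')[130:350,100:470]; cv2.imwrite('pics/topc.png',cv2.resize(a,None,fx=2.1,fy=2.1,interpolation=2))
a=cv2.imread('pics/side0.png')[200:400,150:450]; cv2.imwrite('pics/sidec.png',cv2.resize(a,None,fx=2.6,fy=2.6,interpolation=2))"
```

```text
(no output)
```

View pics/topc.png

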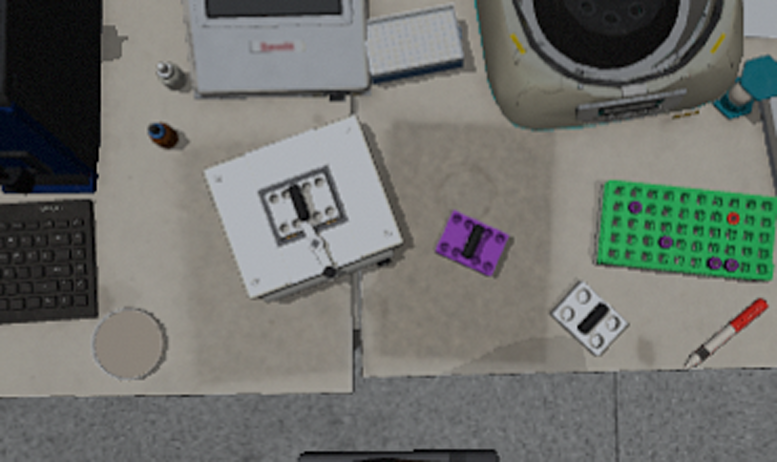

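View pics/sidec.png

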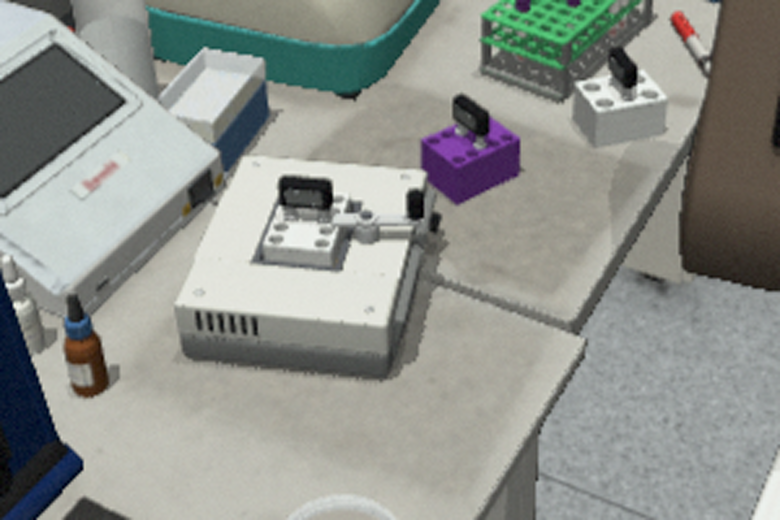

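Three blocks show in the top view: white with eight small holes in the well (244,227), the purple look-alike (326,246) and the white four-hole spare (382,281). The one in the well is the target: it is in the shaker with the hold-down over it. The knob is at about (257,259). I'll move over for close wrist views.

Call:
apply_moves(motion=[0,0,-50,0,60,0,0,-100,0,60,0,0,-150,0,60,40,-22,-166,-0.1,60,80,-45,-166,-0.2,60,120,-67,-166,-0.3,60,160,-90,-166,-0.4,60,200,-112,-166,-0.5,60,240,-135,-166,-0.6,60,280,-158,-166,-0.7,60,314,-177,-166,-0.8,60,314,-177,-166,-0.87,60])

```text
time_s: 2.4
tcp_pos: [0.4225, -0.3476, 0.3605]
ee_rot: [180.0, -0.0, 65.4]
ft_force: [0.3, -0.5, 0.0]
width: 0.0599
grasp_force: 0.0
```

Call:
apply_moves(motion=[45,-16,0,0,60,90,-31,0,0,60,135,-47,0,0,60,180,-62,0,0,60,225,-78,0,0,60,270,-94,0,0,60,315,-109,0,0,60,360,-125,0,0,60,398,-138,0,0,60,398,-138,0,0,60])

```text
time_s: 3.4
tcp_pos: [0.4632, 0.0721, 0.3603]
ee_rot: [-180.0, -0.0, 65.2]
ft_force: [-1.1, 0.1, 0.5]
width: 0.0601
grasp_force: 0.0
```

```bash
cat > b.py <<'E'
from h import *; import sys,pickle
s=sense(); im=get_image("wrist"); E=ext(im,s); n=sys.argv[1]; save(im,n); print(s["tcp_pos"],s["ee_rot"],(-E[:3,:3].T@E[:3,3]).round(3))
pickle.dump((im,E),open(n+".pkl","wb"))
for t in ("shaker","retainer","retainer_knob","block","block_grip"):
    for r in look_for(im,t)[:2]: print(t,np.round(r["at"],3),round(r["confidence"],2),np.round(proj(im,E,r["at"])))
E
python3 b.py w1
```

```text
[0.46324406 0.07206469 0.36032776] [-1.79995813e+02 -3.90929968e-02  6.52200235e+01] [0.492 0.134 0.539]
shaker [0.547 0.106 0.062] 0.93 [369. 149.]
retainer [0.495 0.071 0.09 ] 0.9 [345. 191.]
retainer_knob [0.495 0.076 0.081] 0.59 [344. 187.]
block [0.554 0.104 0.079] 0.85 [376. 149.]
block [ 0.504 -0.092  0.045] 0.57 [390. 278.]
block_grip [0.552 0.102 0.077] 0.98 [374. 151.]
block_grip [ 0.502 -0.091  0.042] 0.91 [389. 277.]
```

View pics/w1.png

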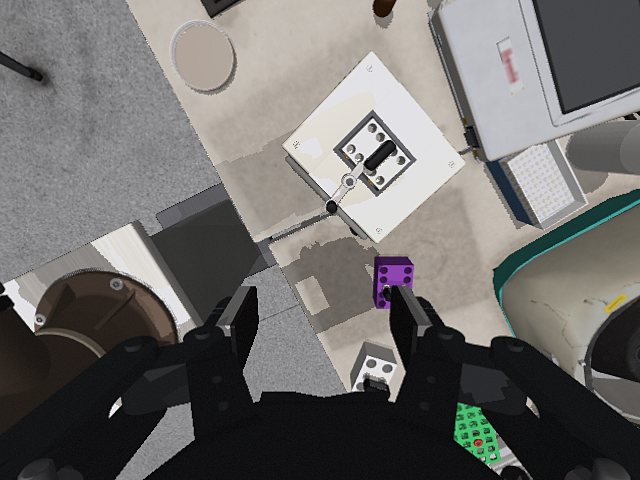

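Wrist view: in-well block at (375,150) with eight small holes, handle (381,155), pivot (348,181), knob (332,207); the purple one (393,280) and spare (375,372) are the look-alikes. Now a second viewpoint.

Call:
apply_moves(motion=[-45,0,20,0,60,-90,0,40,0,60,-100,0,60,0,60,-100,0,60,0,60])

```text
time_s: 4.1
tcp_pos: [0.4196, -0.024, 0.2988]
ee_rot: [-179.8, 0.1, 64.7]
ft_force: [-0.7, 0.2, -0.1]
width: 0.0604
grasp_force: 0.0
```

```bash
python3 b.py w2
python3 - <<'E'
import pickle,cv2,numpy as np
from h import *
for n in ("w1","w2"):
    im,E=pickle.load(open(n+".pkl","rb")); g=im["pixels"].max(2)
    u,v=map(int,proj(im,E,(.53,.1,.08))); x0,y0=max(0,u-110),max(0,v-100)
    c=im["pixels"][y0:y0+180,x0:x0+220,::-1]; 
    print(n,x0,y0); cv2.imwrite(f"pics/{n}c.png",cv2.resize(c,None,fx=3.2,fy=3.2,interpolation=2))
    m=(g<60).astype(np.uint8); k,l,st,ce=cv2.connectedComponentsWithStats(m)
    for i in range(1,k):
        if st[i,4]>25 and np.hypot(*(ce[i]-(u,v)))<90: print(ce[i],st[i])
a=cv2.imread("pics/w1c.png");b=cv2.imread("pics/w2c.png")
E
```

```text
[ 0.41959059 -0.02400361  0.2987977 ] [-1.79824953e+02  5.19317778e-02  6.47169190e+01] [0.45  0.038 0.478]
shaker [0.521 0.076 0.061] 0.86 [367.  88.]
retainer [0.5   0.074 0.089] 0.75 [353.  95.]
retainer [0.554 0.094 0.078] 0.39 [390.  54.]
retainer_knob [0.495 0.073 0.082] 0.62 [348.  98.]
block [0.55  0.099 0.081] 0.93 [386.  51.]
block [ 0.505 -0.1    0.045] 0.9 [407. 225.]
block_grip [0.55 0.1  0.08] 0.64 [386.  50.]
block_grip [ 0.504 -0.102  0.04 ] 0.61 [405. 226.]
w1 250 59
[379.80361174 154.86681716] [364 140  33  32 443]
[331.30630631 206.9009009 ] [326 201  12  14 111]
[353.14814815 231.48148148] [350 227   8   9  27]
w2 258 0
[393.204       44.89333333] [373  22  41  47 750]
[323.60245902 108.19672131] [281  61  59  65 244]
[403.84615385  88.86538462] [388  67  39  38  52]
[360.25       147.14285714] [339 124  46  49  84]
```

View pics/w2c.png

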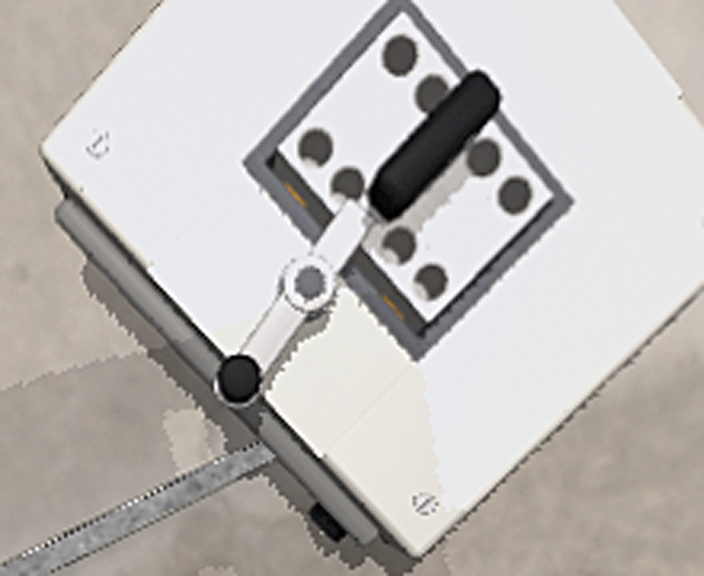

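View pics/w1c.png

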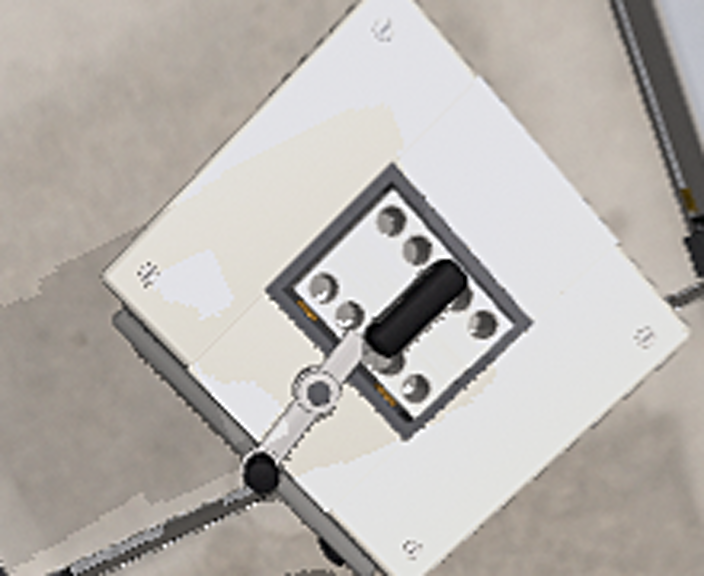

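Run:
```python
import pickle
from h import *
P={}
D={n:pickle.load(open(n+".pkl","rb")) for n in("w1","w2")}
off={"w1":(250,59),"w2":(258,0)}
c={"knob":((261,469),(238,376),.1105),"pivot":((318,390),(307,283),.086),"handle":((417,306),(436,144),.116),
"wL":((266,292),(245,162),.064),"wF":((406,438),(418,358),.064),"wR":((533,322),(575,203),.064),
"scL":((147,274),(97,143),.064),"scR":((412,549),(425,503),.064)}
for k,(a,b,z) in c.items():
    rs=[];q=[]
    for n,p in zip(("w1","w2"),(a,b)):
        u,v=p[0]/3.2+off[n][0],p[1]/3.2+off[n][1]
        rs.append(ray(*D[n],u,v)); q.append(onz(*D[n],u,v,z)); 
    print(k,tri(rs).round(4),"onz",q[0].round(4),q[1].round(4)); P[k]=(q[0]+q[1])/2
yaw=lambda d:np.degrees(np.arctan2(d[1],d[0]))
print("yaw",yaw(P["wR"]-P["wF"]),yaw(P["wL"]-P["wF"])-90,yaw(P["scL"]-P["scR"])-90)
print("well centre",(P["wL"]+P["wR"])/2,"bar yaw",yaw(P["pivot"]-P["knob"]),np.linalg.norm((P["pivot"]-P["knob"])[:2]),"knob-pivot-well yaw",yaw((P["wL"]+P["wR"])/2-P["pivot"]))
# handle ends
for n,e in (("w1",((385,340),(450,273))),("w2",((390,195),(482,92)))):
    q=[onz(*D[n],p[0]/3.2+off[n][0],p[1]/3.2+off[n][1],.116) for p in e]; print("handle yaw",n,yaw(q[1]-q[0]))
```

```text
knob [0.4699 0.0618 0.0973] onz [0.4707 0.0639 0.1105] [0.4691 0.061  0.1105]
pivot [0.5049 0.0798 0.0801] onz [0.5051 0.0803 0.086 ] [0.5038 0.0793 0.086 ]
handle [0.5531 0.0963 0.1059] onz [0.5516 0.0972 0.116 ] [0.5503 0.0947 0.116 ]
wL [0.5022 0.1253 0.0681] onz [0.5021 0.1253 0.064 ] [0.503  0.1261 0.064 ]
wF [0.5331 0.0416 0.0634] onz [0.5329 0.0418 0.064 ] [0.5332 0.0415 0.064 ]
wR [0.6023 0.0651 0.0623] onz [0.6019 0.0653 0.064 ] [0.6018 0.065  0.064 ]
scL [0.459  0.1534 0.0636] onz [0.4588 0.1535 0.064 ] [0.4592 0.1532 0.064 ]
scR [ 0.5162 -0.0069  0.0632] onz [ 0.516  -0.0066  0.064 ] [ 0.5162 -0.0069  0.064 ]
yaw 18.84601756343638 19.96724108473019 19.639692282679206
well centre [0.55217682 0.09542278 0.064     ] bar yaw 26.70270809783254 0.038706308311782324 knob-pivot-well yaw 18.089376458088015
handle yaw w1 21.5192646919385
handle yaw w2 21.21383525514051
```

Call:
apply_moves(motion=[50,4,30,0,40,98,9,60,0,40,100,9,100,0,40,100,9,140,0,40,100,9,165,0,40,100,9,165,0,40])

```text
time_s: 5.0
tcp_pos: [0.4704, 0.0653, 0.1329]
ee_rot: [-179.7, 0.1, 65.0]
ft_force: [-1.0, -0.6, 0.7]
width: 0.0402
grasp_force: 0.0
```

```bash
python3 b.py w3
```

```text
[0.47042241 0.06528059 0.13294112] [-1.79736900e+02  1.26342508e-01  6.50351290e+01] [0.501 0.128 0.312]
shaker [0.546 0.107 0.063] 0.66 [396. 145.]
retainer [0.497 0.074 0.088] 0.58 [353. 222.]
retainer_knob [0.494 0.077 0.082] 0.79 [348. 218.]
block [ 0.525 -0.081  0.024] 0.97 [438. 337.]
block [0.553 0.105 0.076] 0.71 [409. 144.]
block_grip [0.554 0.102 0.078] 0.97 [412. 147.]
block_grip [ 0.525 -0.081  0.02 ] 0.96 [436. 334.]
```

View pics/w3.png

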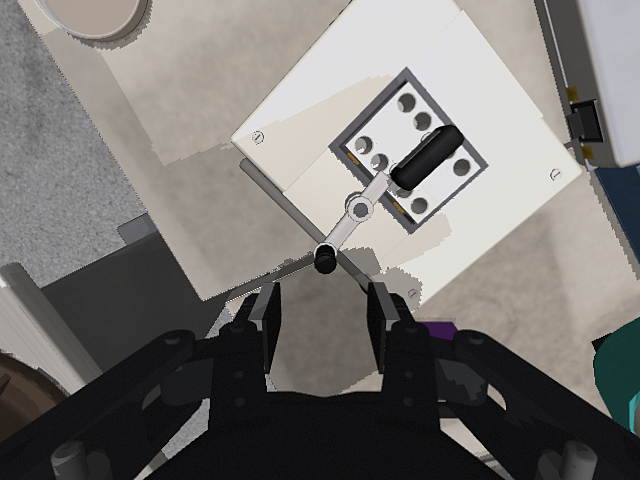

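Fingers straddle the knob's column: knob top at (325,252), pivot (360,208), handle (427,156). Refining with this close view.

Run:
```python
import pickle
from h import *
D=pickle.load(open("w3.pkl","rb")); W={n:pickle.load(open(n+".pkl","rb")) for n in("w1","w2")}
pt={"knob":((325,251),.1105,(331.6,205.6),(332.4,117.5)),"pivot":((360.5,208),.086,(349.4,180.9),(353.9,88.4)),"handle":((427,156),.118,(380.3,154.6),(394.3,45))}
for k,(p,z,a,b) in pt.items(): print(k,onz(*D,*p,z).round(4),tri([ray(*D,*p),ray(*W["w1"],*a),ray(*W["w2"],*b)]).round(4))
print(proj(*D,(.470,.0625,.1105)),proj(*D,(.5522,.0954,.105)))
s=sense();print(proj(*D,s["tcp_pos"]))
```

```text
knob [0.4734 0.0697 0.1105] [0.47   0.0618 0.0875]
pivot [0.5052 0.0805 0.086 ] [0.505  0.0797 0.0812]
handle [0.5501 0.0986 0.118 ] [0.5533 0.0964 0.105 ]
(np.float64(324.89393290096746), np.float64(262.8506263390451)) (np.float64(425.73010545484476), np.float64(158.87713704182377))
(np.float64(326.9950006075929), np.float64(273.83537840395115))
```

Call:
apply_moves(motion=[-3,1,10,0,40,-3,1,25,0,34,-3,1,40,0,28,-3,1,42,0,24,-3,1,42,0,24])

```text
time_s: 5.8
tcp_pos: [0.4711, 0.0612, 0.0932]
ee_rot: [-180.0, 0.0, 64.9]
ft_force: [0.6, 0.4, -0.7]
width: 0.0238
grasp_force: 0.0
```

Run:
```python
from h import *
s=sense(); print(s["tcp_pos"],s["ee_rot"],s["ft_force"],s["width"])
y=np.radians(s["ee_rot"][2]); tx=np.array([np.cos(y),np.sin(y)]); ty=np.array([np.sin(y),-np.cos(y)])
P=np.array([.505,.079]); c=s["tcp_pos"][:2]
for a in np.linspace(.126,1.55,11):
    p=np.radians(19.5)+a; k=P-.04*np.array([np.cos(p),np.sin(p)]); C=k+.005*ty-c
    print(round(a,2),(1000*np.array([C@tx,C@ty])).round(1))
```

```text
[0.47108762 0.06124403 0.09315088] [-1.79971498e+02  1.85575817e-02  6.49495309e+01] [ 0.60318999  0.40772168 -0.69532413] 0.023836193965956466
0.13 [-1.   3.5]
0.27 [-4.2  8.2]
0.41 [-6.7 13.3]
0.55 [-8.4 18.7]
0.7 [-9.4 24.3]
0.84 [-9.5 30. ]
0.98 [-8.9 35.6]
1.12 [-7.4 41.1]
1.27 [-5.2 46.4]
1.41 [-2.2 51.3]
1.55 [ 1.4 55.7]
```

Call:
apply_moves(motion=[-1,4,0,0,24,-4,8,0,0,24,-7,13,0,0,24,-8,19,0,0,24,-9,24,0,0,24,-9,30,0,0,24,-9,36,0,0,24,-7,41,0,0,24,-5,46,0,0,24,-2,51,0,0,24,1,56,0,0,24,1,56,0,0,24])

```text
time_s: 7.0
tcp_pos: [0.5231, 0.0388, 0.0932]
ee_rot: [180.0, -0.0, 65.0]
ft_force: [0.2, -0.3, -0.5]
width: 0.0242
grasp_force: 0.0
```

Call:
apply_moves(motion=[0,-4,0,0,40,0,-4,0,0,40,0,-4,-20,0,40,0,-4,-60,0,40,0,-4,-110,0,40,-40,-4,-110,0,60,-70,0,-110,0,60,-70,0,-110,0,60])

```text
time_s: 7.8
tcp_pos: [0.4916, -0.0268, 0.2038]
ee_rot: [180.0, 0.0, 64.8]
ft_force: [0.4, 0.1, -0.4]
width: 0.06
grasp_force: 0.0
```

```bash
python3 b.py w4
```

```text
[ 0.49162926 -0.02683025  0.20380647] [1.79957730e+02 1.80057474e-02 6.48393309e+01] [0.521 0.035 0.383]
shaker [0.525 0.07  0.062] 0.68 [311. 108.]
shaker [0.494 0.072 0.083] 0.39 [276. 120.]
retainer [0.499 0.072 0.089] 0.77 [281. 117.]
retainer_knob [0.495 0.077 0.081] 0.89 [276. 115.]
block [0.55  0.097 0.079] 0.65 [324.  60.]
block [ 0.505 -0.098  0.046] 0.63 [363. 270.]
block_grip [0.554 0.094 0.082] 0.96 [329.  61.]
block_grip [ 0.51  -0.098  0.043] 0.69 [367. 267.]
```

View pics/w4.png

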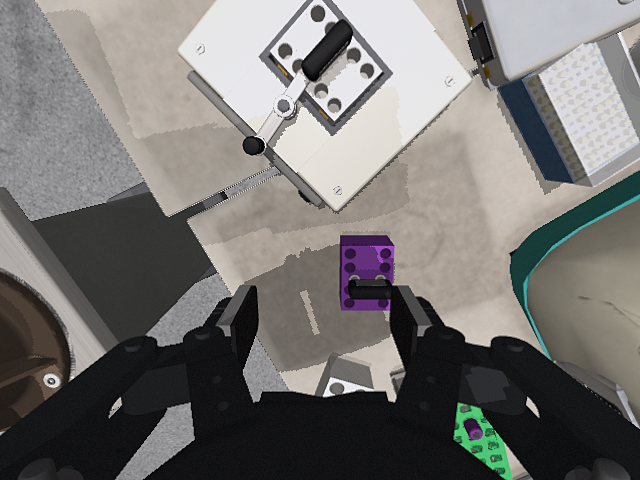

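The knob (254,146) has not moved, so the push missed. I'll triangulate it again with all four views.

Run:
```python
import pickle
from h import *
W={n:pickle.load(open(n+".pkl","rb")) for n in("w1","w2","w3","w4")}
for n in W:
    im,E=W[n]; g=im["pixels"].max(2); u,v=map(int,proj(im,E,(.470,.0625,.1)))
    print(n,"pred top",np.round(proj(im,E,(.470,.0625,.1105)),1),"base",np.round(proj(im,E,(.470,.0625,.0845)),1),"tcp-nadir cam",np.round(-E[:3,:3].T@E[:3,3],3))
tops={"w1":(331.6,206),"w2":(332.4,117.8),"w3":(325,265),"w4":(253.5,145)}
print(tri([ray(*W[n],*p) for n,p in tops.items()]))
for n in W: print(n,onz(*W[n],*tops[n],.1105).round(4))
im,E=W["w3"]; a=im["pixels"][190:310,240:400,::-1]; im,E=W["w4"]; b=im["pixels"][85:205,200:360,::-1]
cv2.imwrite("pics/k.png",cv2.resize(np.hstack([a,b]),None,fx=2.5,fy=2.5,interpolation=2))
```

```text
w1 pred top [331.5 206.7] base [331.1 203.5] tcp-nadir cam [0.492 0.134 0.539]
w2 pred top [332.6 115.7] base [332.1 117.8] tcp-nadir cam [0.45  0.038 0.478]
w3 pred top [324.9 262.9] base [325.  250.6] tcp-nadir cam [0.501 0.128 0.312]
w4 pred top [250.2 143.1] base [256.6 143.4] tcp-nadir cam [0.521 0.035 0.383]
[0.46976931 0.06097664 0.10590583]
w1 [0.4705 0.0633 0.1105]
w2 [0.469  0.0607 0.1105]
w3 [0.4694 0.0611 0.1105]
w4 [0.4717 0.0601 0.1105]
```

View pics/k.png

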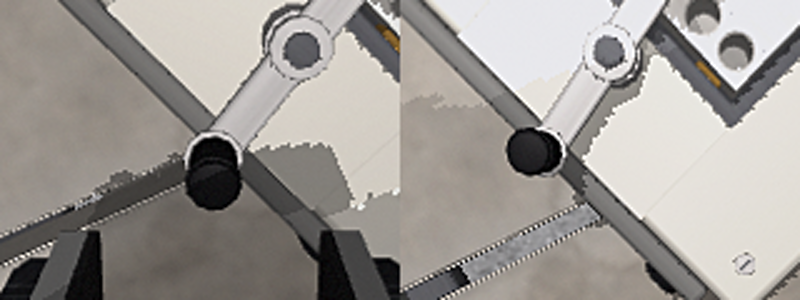

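Run:
```python
import pickle
from h import *
im,E=pickle.load(open("w3.pkl","rb")); H=np.linalg.inv(np.array(im["hand_eye"]))
print(K(im)[0])
for dx in (11,0):
  for dz in (0,5,10,15): print(dx,dz,[np.round(proj(im,H,(dx/1e3,sy*.0201,-dz/1e3)),1) for sy in(-1,1)])
```

```text
332.77075140160173
11 0 [array([287.9, 253.3]), array([359. , 253.4])]
11 5 [array([286.9, 256.1]), array([360. , 256.2])]
11 10 [array([285.9, 259.1]), array([360.9, 259.1])]
11 15 [array([284.9, 262.2]), array([362. , 262.2])]
0 0 [array([288.4, 271.6]), array([358.5, 271.6])]
0 5 [array([287.5, 274.8]), array([359.4, 274.8])]
0 10 [array([286.5, 278.2]), array([360.3, 278.2])]
0 15 [array([285.5, 281.8]), array([361.3, 281.8])]
```

Call:
apply_moves(motion=[35,-42,0,0,0,70,-84,0,0,0,70,-84,0,0,0,70,-84,0,0,0])

```text
time_s: 8.5
tcp_pos: [0.4459, 0.0757, 0.2034]
ee_rot: [180.0, -0.0, 65.2]
ft_force: [0.3, 0.2, -0.3]
width: 0.0018
grasp_force: 0.0
```

```bash
cat > t.py <<'E'
from h import *
b=cv2.imread("pics/side0.png")[:,:,::-1].astype(int)
s=sense(); im=get_image("side"); E=ext(im); np.save("side1.npy",im["pixels"])
print(s["tcp_pos"],s["width"])
d=(np.abs(im["pixels"].astype(int)-b).max(2)>40)
u,v=proj(im,E,s["tcp_pos"]); print("tcp px",u,v)
for dz in (-.02,0,.02,.04,.06): print(dz,np.round(proj(im,E,s["tcp_pos"]+[0,0,dz]),1))
for r in range(int(v)-70,int(v)+14,4):
    print(r,''.join('#' if q else '.' for q in d[r,int(u)-35:int(u)+36]))
E
python3 t.py
```

```text
[0.44589588 0.07571593 0.20340491] 0.0018473927997141456
tcp px 315.38480916253724 243.90885296838044
-0.02 [315.4 252.2]
0 [315.4 243.9]
0.02 [315.3 235.4]
0.04 [315.3 226.7]
0.06 [315.2 217.8]
173 ...............##############...####################...................
177 ...........################..#####..################...................
181 ............###################.#####################..................
185 ..............##############..#######################..................
189 ...............#############################.##...#....................
193 .................###############################.....##................
197 ...................###################.#######################.........
201 ....................###############.########################...........
205 ..........................###############################..............
209 ............................#########################..................
213 ..............................################.........................
217 ............................###############............................
221 ............................###############............................
225 .............................##############............................
229 ................................#######................................
233 .......................................................................
237 .......................................................................
241 .......................................................................
245 .......................................................................
249 .......................................................................
253 .......................................................................
```

Run:
```python
import numpy as np,cv2
b=cv2.imread("pics/side0.png")[:,:,::-1].astype(int); a=np.load("side1.npy").astype(int)
d=np.abs(a-b).max(2)
for r in range(212,250,1): print(r,' '.join('%3d'%x for x in d[r,300:334:2]),'|',a[r,316],b[r,316])
```

```text
212   9   5   5   4  44  18 136 137 144 145 150 153 167 164  91   8   6 | [19 22 25] [163 161 150]
213   5   7   4   7  38  86  99 138 143 151 152 156 132  28   8  10  13 | [27 27 28] [170 168 156]
214   4   5   2   9  34 111  75 122 162 159 155 159  21   8  11  14  13 | [14 12 13] [176 173 161]
215   7   2   8   3  65 122  70  89 146 157 160 155   6  10  11  11  12 | [30 31 31] [176 173 161]
216   4   5   8   3  67 120  79  84 154 168 164 168   8  10  11  10   8 | [24 25 27] [178 176 166]
217   5   3   4   6  64 117  75  86 158 158 156 161  10  10  11  11   9 | [23 24 21] [181 181 168]
218   3   3   6   7  69 122  81  91 154 160 160 153  11  12  11  10  11 | [26 28 32] [180 178 167]
219   3   4   4   9  73 120  83  93 161 163 158 158   6   9   7  11   7 | [23 24 29] [184 180 170]
220   4   4   7  11  72 118  82  95 160 165 164 156   7   9  13  10   9 | [21 22 22] [181 179 168]
221   7   2  10   9  56 128  89  94 161 159 154 160  11   9   9  13  15 | [22 24 27] [183 182 171]
222   4  12  10   8  27 123  93  95 159 156 161 162  11  12  11  13  10 | [25 27 25] [184 182 173]
223   6   8
[... 2021 characters left out ...]
 8  10   9   9   8  11   9   8  10   6   6   4   4   8   2 | [161 158 147] [152 150 139]
244   8   9  11   6   6  11  10   4   7  10   8  12   4   5   3   3   3 | [161 158 146] [155 151 140]
245  13  13   8  10   8   9  10   7   7  11   8   7   4   8   7   7   3 | [166 164 151] [160 157 144]
246   9   9  11   8  11  12  11  10  12   9   9   9  10   2   8   8  10 | [168 166 155] [157 154 145]
247  11   8   6   9  10  16   9   8   7  11  12   7  11  10   7   3   8 | [168 165 153] [161 160 148]
248  10   9  10   8   7   9  11   8   5   8   9   6   8   4   5   4   4 | [163 161 148] [158 156 144]
249   9  11   9  11   8  12  10   9   9   9   7   7   8  10   5   3   1 | [163 161 150] [155 152 141]
```

Both the wrist and the side view show the real fingertips about 35 mm behind the reported TCP (side: tip row 230, TCP row 244). The earlier sweep therefore passed over the knob. I'll push lower, with closed fingers.

Run:
```python
from h import *
s=sense(); y=np.radians(65.2); tx=np.array([np.cos(y),np.sin(y)]); ty=np.array([np.sin(y),-np.cos(y)])
P=np.array([.505,.079]); c=s["tcp_pos"][:2]
for a in np.linspace(.126,1.55,11):
    p=np.radians(19.5)+a; k=P-.04*np.array([np.cos(p),np.sin(p)]); C=k-.0215*ty-c
    print(round(a,2),(1000*np.array([C@tx,C@ty])).round(1))
```

```text
0.13 [-2.9  4.9]
0.27 [-6.1  9.6]
0.41 [-8.6 14.7]
0.55 [-10.4  20.1]
0.7 [-11.4  25.7]
0.84 [-11.5  31.4]
0.98 [-10.9  37. ]
1.12 [-9.5 42.5]
1.27 [-7.3 47.8]
1.41 [-4.4 52.7]
1.55 [-0.8 57.1]
```

Call:
apply_moves(motion=[0,0,40,0,0,0,0,80,0,0,0,0,120,0,0,0,0,143,0,0,0,0,143,0,0])

```text
time_s: 9.05
tcp_pos: [0.4456, 0.073, 0.0577]
ee_rot: [-179.7, 0.1, 64.9]
ft_force: [0.2, -0.4, 0.2]
width: -0.0002
grasp_force: 0.0
```

Call:
apply_moves(motion=[-3,5,0,0,0,-6,10,0,0,0,-8,15,0,0,0,-10,20,0,0,0,-11,26,0,0,0,-11,31,0,0,0,-11,37,0,0,0,-9,43,0,0,0,-7,48,0,0,0,-4,53,0,0,0,-1,57,0,0,0,-1,57,0,0,0])

```text
time_s: 10.25
tcp_pos: [0.4983, 0.0494, 0.0602]
ee_rot: [180.0, -0.0, 65.0]
ft_force: [0.5, 0.3, 0.4]
width: 0.0003
grasp_force: 0.0
```

Call:
apply_moves(motion=[0,-6,0,0,0,0,-6,-40,0,0,0,-6,-90,0,0,0,-6,-140,0,0,-50,0,-170,0,0,-100,0,-200,0,0,-140,0,-200,0,60,-140,0,-200,0,60])

```text
time_s: 11.05
tcp_pos: [0.4366, -0.0807, 0.2616]
ee_rot: [179.8, 0.0, 64.8]
ft_force: [0.7, 0.3, -0.3]
width: 0.0282
grasp_force: 0.0
```

```bash
python3 b.py w5
```

```text
[ 0.43655873 -0.08067238  0.2615963 ] [1.79842631e+02 2.69100385e-02 6.47685844e+01] [ 0.466 -0.018  0.441]
shaker [0.518 0.043 0.063] 0.88 [344.  68.]
retainer [0.51  0.067 0.088] 0.86 [326.  40.]
retainer_knob [0.506 0.072 0.081] 0.91 [321.  39.]
block [0.548 0.076 0.078] 0.95 [359.  15.]
block [ 0.5   -0.102  0.044] 0.87 [378. 200.]
block_grip [ 0.503 -0.103  0.041] 0.84 [381. 199.]
block_grip [0.549 0.076 0.08 ] 0.69 [360.  13.]
```

View pics/w5.png

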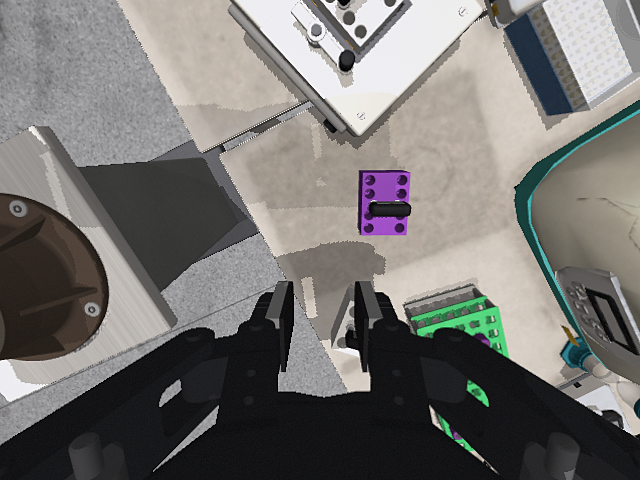

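The hold-down has turned: knob (347,60), pivot (317,31), and the block's front edge is clear. Computing its angle and the shaker's pose.

Run:
```python
import pickle
from h import *
D=pickle.load(open("w5.pkl","rb"))
k=onz(*D,347,60,.1105);p=onz(*D,317,31,.086);print(k,p,"scR",onz(*D,361,117,.064))
d=p-k; print(np.degrees(np.arctan2(d[1],d[0]))-19.5, np.hypot(*d[:2]))
```

```text
[0.51680921 0.0398702  0.1105    ] [0.50510605 0.07841628 0.086     ] scR [ 0.51525628 -0.00796646  0.064     ]
87.38906321992648 0.04028353837592098
```

Call:
apply_moves(motion=[40,6,0,-0.14,60,80,12,0,-0.28,60,120,17,0,-0.42,60,160,23,0,-0.56,60,200,28,0,-0.7,60,209,29,40,-0.79,60,209,29,80,-0.79,60,209,29,110,-0.79,60,209,29,110,-0.79,60])

```text
time_s: 12.25
tcp_pos: [0.5508, 0.1007, 0.1463]
ee_rot: [-179.6, -0.1, 110.3]
ft_force: [-0.3, -0.0, 1.1]
width: 0.0601
grasp_force: 0.0
```

Run:
```python
from h import *
s=sense(); print(s["tcp_pos"],s["ee_rot"],s["width"],s["ft_force"])
im=get_image("wrist");E=ext(im,s)
for z in (.118,.092):
  for d in (-22,22): 
    p=np.array([.552+d/1e3*np.cos(np.radians(19.5)),.0955+d/1e3*np.sin(np.radians(19.5)),z]); print("pred",z,d,np.round(proj(im,E,p),1))
g=im["pixels"].max(2)
k,l,st,ce=cv2.connectedComponentsWithStats((g<60).astype(np.uint8))
u,v=proj(im,E,(.552,.0955,.11))
for i in range(1,k):
    if st[i,4]>60 and np.hypot(*(ce[i]-(u,v)))<120: print(ce[i].round(1),st[i])
x0,y0=int(u)-110,max(0,int(v)-90)
cv2.imwrite("pics/g.png",cv2.resize(im["pixels"][y0:y0+180,x0:x0+220,::-1],None,fx=3,fy=3,interpolation=2)); print(x0,y0)
```

```text
[0.55080953 0.10067951 0.14625146] [-1.79580713e+02 -1.24112443e-01  1.10341149e+02] 0.06007831380380169 [-0.28373144 -0.03121128  1.07883186]
pred 0.118 -22 [289.2 263.1]
pred 0.118 22 [355.9 264.2]
pred 0.092 -22 [293.  251.3]
pred 0.092 22 [352.9 252.3]
[323.3 256.4] [279 191  89 102 895]
[256.5 247.5] [250 241  14  14 125]
[322.9 256.5] [ 291  242   65   29 1646]
212 169
```

Call:
apply_moves(motion=[0,0,25,0,60,0,0,50,0,60,0,0,70,0,60,0,0,82,0,60,0,0,90,0,60,0,0,90,0,60,0,0,90,0,60], force=40)

```text
time_s: 13.0
tcp_pos: [0.5535, 0.0995, 0.0612]
ee_rot: [179.9, 0.0, 110.2]
ft_force: [-0.2, -0.3, 0.9]
width: 0.0598
grasp_force: 0.0
```

Run:
```python
from h import *
b=cv2.imread("pics/side0.png")[:,:,::-1].astype(int)
s=sense(); print(s["tcp_pos"],s["ee_rot"],s["ft_force"])
im=get_image("side");E=ext(im)
a=np.array([np.cos(np.radians(19.5)),np.sin(np.radians(19.5)),0])
for z in (.118,.105,.092,.078):
  print(z,[np.round(proj(im,E,np.array([.552,.096,z])+d/1e3*a),1) for d in (-44,-30,-22,22,30,44)])
cv2.imwrite("pics/s2.png",cv2.resize(im["pixels"][230:320,225:325,::-1],None,fx=6,fy=6,interpolation=2))
```

```text
[0.55350098 0.09947651 0.06119036] [1.79929630e+02 2.66146859e-02 1.10229131e+02] [-0.20232737 -0.31649198  0.87565859]
0.118 [array([287.2, 270.8]), array([280.7, 270.2]), array([276.9, 269.9]), array([256.6, 268. ]), array([252.9, 267.7]), array([246.4, 267.1])]
0.105 [array([287.4, 275.7]), array([280.9, 275.1]), array([277.2, 274.8]), array([257. , 272.9]), array([253.3, 272.6]), array([246.9, 272. ])]
0.092 [array([287.7, 280.5]), array([281.2, 279.9]), array([277.5, 279.6]), array([257.4, 277.7]), array([253.8, 277.4]), array([247.4, 276.8])]
0.078 [array([287.9, 285.6]), array([281.5, 285. ]), array([277.8, 284.7]), array([257.9, 282.9]), array([254.3, 282.5]), array([248. , 281.9])]
```

View pics/s2.png

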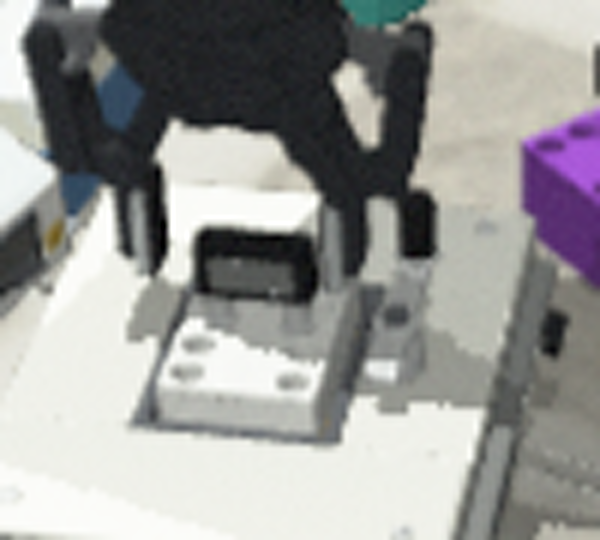

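Side view: the open fingers straddle the handle lengthwise with tips near z≈0.096. The front gap at crop (321,260) is smaller than the rear one at (178,250), so the gripper sits about 4 mm too far back. I'll grip the handle end to end. Commands can't tilt the tool, so the block then rocks about the pad axis.

Call:
apply_moves(motion=[-1,-4,0,0,60,-1,-4,5,0,60,-1,-4,5,0,52,-1,-4,5,0,42,-1,-4,5,0,40,-1,-4,5,0,40,-1,-4,5,0,40,-1,-4,5,0,40], force=40)

```text
time_s: 13.85
tcp_pos: [0.5509, 0.0974, 0.0557]
ee_rot: [179.8, 0.0, 110.2]
ft_force: [4.2, 2.2, 0.7]
width: 0.0435
grasp_force: 42.3
```

Call:
apply_moves(motion=[1,1,0,0,40,2,1,0,0,40,3,1,0,0,40,4,1,0,0,40])

```text
time_s: 14.25
tcp_pos: [0.5504, 0.0996, 0.0558]
ee_rot: [179.9, 0.2, 110.2]
ft_force: [4.7, -13.2, 2.8]
width: 0.0435
grasp_force: 42.5
```

```bash
cat > m.py <<'E'
from h import *
s=sense(); y=np.radians(19.5); A=np.array([[np.cos(y),np.sin(y),0],[-np.sin(y),np.cos(y),0],[0,0,1]])
print("t",s["time_s"],"tcp rel well",(1e3*A@(s["tcp_pos"]-[.552,.0954,0])).round(1),"F",(A@s["ft_force"]).round(1),"T",(A@s["ft_torque"]).round(2),"w",round(s["width"],4),"g",round(s["grasp_force"],1),"rot",s["ee_rot"].round(2))
import sys
if len(sys.argv)>1:
    im=get_image("side");E=ext(im)
    for t in ("block_grip","block","shaker"):
        for r in look_for(im,t)[:2]: print(t,np.round(r["at"],3),round(r["confidence"],2))
E
python3 m.py
```

```text
t 14.25 tcp rel well [-0.1  4.5 55.8] F [ -0.  -14.    2.8] T [-2.3   0.17  0.07] w 0.0435 g 42.5 rot [1.7991e+02 1.5000e-01 1.1025e+02]
```

Call:
apply_moves(motion=[1,0,0,0,40,2,0,-1,0,40,3,0,-1,0,40])

```text
time_s: 14.55
tcp_pos: [0.5483, 0.103, 0.0558]
ee_rot: [-180.0, 0.1, 110.2]
ft_force: [3.3, -9.2, -6.6]
width: 0.0431
grasp_force: 43.8
```

```bash
python3 m.py
```

```text
t 14.55 tcp rel well [-1.   8.4 55.8] F [ 0.  -9.8 -6.6] T [-1.53 -0.21  0.04] w 0.0431 g 43.8 rot [-1.7997e+02  6.0000e-02  1.1023e+02]
```

```bash
cat > sh.py <<'E'
import numpy as np,cv2
from h import get_image,save
import sys
def sub(T,I):
    r=cv2.matchTemplate(I,T,cv2.TM_CCOEFF_NORMED); _,m,_,(x,y)=cv2.minMaxLoc(r)
    f=lambda a,b,c:(a-c)/(2*(a-2*b+c)) if 0<1 else 0
    if 0<x<r.shape[1]-1 and 0<y<r.shape[0]-1: return x+f(*r[y,x-1:x+2]),y+f(*r[y-1:y+2,x]),m
    return x,y,m
im=get_image("side")["pixels"][:,:,::-1]; ref=cv2.imread("pics/side0.png")
for n,(x,y,w,h) in {"vents":(220,315,50,20),"corner":(285,335,30,15),"backleft":(213,312,20,30),"purple":(310,245,40,35)}.items():
    T=ref[y:y+h,x:x+w]; I=im[y-10:y+h+10,x-10:x+w+10]; a=sub(T,I); print("shaker",n,round(a[0]-10,2),round(a[1]-10,2),round(a[2],3))
E
python3 sh.py
```

```text
shaker vents -0.52 2.01 0.959
shaker corner 0.09 2.11 0.969
shaker backleft -0.55 1.91 0.962
shaker purple 0.0 0.02 0.921
```

Run:
```python
from h import *
im=get_image("side");E=ext(im)
y=np.radians(19.5); X=np.array([np.cos(y),np.sin(y),0]);Y=np.array([-np.sin(y),np.cos(y),0])
c=np.array([.552,.0954,0])+.1*Y+[0,0,.03]
p=np.array(proj(im,E,c))
for n,d in (("x",X),("y",Y),("z",np.array([0,0,1]))): print(n,(np.array(proj(im,E,c+.01*d))-p).round(2),"px per 10mm",p.round())
ref=cv2.imread("pics/side0.png");cur=im["pixels"][:,:,::-1]; save(im,"side3")
# handle edge mask: black pixels of handle in ref vs now
for n,a in(("ref",ref),("cur",cur)):
    q=a[255:300,245:295].max(2)<70; print(n); print('\n'.join(''.join('#' if t else '.' for t in r) for r in q))
```

```text
x [-4.77 -0.5 ] px per 10mm [258. 333.]
y [-1.22  3.49] px per 10mm [258. 333.]
z [-0.34 -3.59] px per 10mm [258. 333.]
ref
..................................................
..................................................
..................................................
..................................................
..................................................
..................................................
..................................................
..................................................
..................................................
..................................................
..................................................
..................................................
..................................................
..............#####...............................
.............#################....................
.............###################..................
.............###################..................
.............####################.................
.............###....#############.................
.......
[... 2917 characters left out ...]
.....................................
..................................................
..................................................
........................................#.........
..................................................
.......................................#..........
......................................##..........
..................................................
..................................................
......................................#...........
.....................................#............
..................................................
..................................................
..................................................
```

Call:
apply_moves(motion=[-5,0,0,0,40,-16,0,0,0,40,4,0,0,0,40,-16,0,0,0,40,4,0,0,0,40,-16,0,0,0,40,4,0,0,0,40,-6,0,0,0,40,-6,0,0,0,40], force=25)

```text
time_s: 15.55
tcp_pos: [0.5496, 0.0989, 0.0562]
ee_rot: [-179.9, -0.1, 110.2]
ft_force: [-1.0, 5.2, 1.2]
width: 0.0431
grasp_force: 46.1
```

```bash
python3 m.py; python3 sh.py
cat > bl.py <<'E'
from h import *
im=get_image("side"); a=im["pixels"]; save(im,"sidex")
q=a[255:305,245:300].max(2)<70; print('\n'.join(''.join('#' if t else '.' for t in r) for r in q[10:]))
E
python3 bl.py
```

```text
t 15.55 tcp rel well [-1.1  4.1 56.2] F [0.9 5.3 1.2] T [ 1.22 -0.2   0.12] w 0.0431 g 46.1 rot [-1.7995e+02 -9.0000e-02  1.1022e+02]
shaker vents 0.4 1.01 0.964
shaker corner 0.74 0.78 0.967
shaker backleft 0.34 1.0 0.968
shaker purple 0.01 0.01 0.917
......##..###...................#############.#######..
......#...###...................#######........#####...
......#...###....................######........#####...
......#...#######.................#####........#####...
......#...#####################....####........#####...
......#...######################...####........######..
......#....#####################...####........######..
......##...#####################...####........#####...
......##...####....###.#########...####.........###....
......##...####.............####...####................
.......#...####..............###...####................
.......#...####..............###...####................
...........####..............###...###.................
...........##########........###...###.................
...........#.....###############.......................
.......
[... 692 characters left out ...]
............................
.......................................................
.......................................................
.......................................................
.......................................................
.......................................................
.......................................................
.......................................................
.......................................................
.......................................................
.......................................................
.......................................................
.......................................................
```

```bash
cat > rise.py <<'E'
from h import *
import sys
ref=cv2.imread("pics/side0.png"); 
def shift(cur,x,y,w,h):
    T=cv2.resize(ref[y:y+h,x:x+w],None,fx=4,fy=4,interpolation=cv2.INTER_CUBIC)
    I=cv2.resize(cur[y-12:y+h+12,x-12:x+w+12],None,fx=4,fy=4,interpolation=cv2.INTER_CUBIC)
    r=cv2.matchTemplate(I,T,cv2.TM_CCOEFF_NORMED); _,m,_,l=cv2.minMaxLoc(r); return l[0]/4-12,l[1]/4-12,round(m,2)
R4={"vents":(220,315,50,20),"handle":(262,268,12,13),"blockholes":(255,283,20,12),"blockface":(252,292,26,12)}
def rep(cur):
    for n,b in R4.items(): print(n,shift(cur,*b),end="; ")
    print()
if __name__=="__main__":
    fs=sys.argv[1:]
    for f in fs: rep(cv2.imread(f"pics/{f}.png"))
    if not fs: im=get_image("side"); save(im,"sidey"); rep(im["pixels"][:,:,::-1])
E
python3 rise.py side3 sidex; python3 rise.py
```

```text
vents (-0.5, 2.25, 0.98); handle (0.0, 2.0, 0.93); blockholes (-0.5, 2.0, 0.77); blockface (-0.25, 2.0, 0.96); 
vents (0.5, 1.25, 0.98); handle (-1.25, 0.0, 0.94); blockholes (0.0, 0.25, 0.77); blockface (0.0, 0.75, 0.9); 
vents (0.5, 1.25, 0.98); handle (-1.25, 0.0, 0.94); blockholes (0.0, 0.25, 0.77); blockface (0.0, 0.75, 0.9);
```

Quick rocking works: the block moved relative to the shaker (vents +1.25 px, handle 0 px). I'll keep going, with a light upward lead.

Call:
apply_moves(motion=[10,0,-1,0,40,-14,0,-1,0,40,10,0,-1,0,40,-14,0,-2,0,40,10,0,-2,0,40,-14,0,-2,0,40,10,0,-3,0,40,-14,0,-3,0,40,8,0,-3,0,40,-2,0,-3,0,40,-2,0,-3,0,40])

```text
time_s: 16.8
tcp_pos: [0.5504, 0.097, 0.0593]
ee_rot: [-180.0, -0.1, 110.2]
ft_force: [-1.2, 4.4, 0.6]
width: 0.0435
grasp_force: 44.7
```

```bash
python3 m.py; python3 rise.py
```

```text
t 16.8 tcp rel well [-0.9  2.1 59.3] F [0.3 4.5 0.6] T [ 1.18 -0.13  0.07] w 0.0435 g 44.7 rot [-1.7997e+02 -8.0000e-02  1.1021e+02]
vents (0.5, 1.25, 0.98); handle (-0.75, -1.0, 0.94); blockholes (-0.25, -0.5, 0.83); blockface (-0.25, 0.75, 0.73);
```

Call:
apply_moves(motion=[11,0,-1,0,40,-15,0,-1,0,40,11,0,-2,0,40,-15,0,-2,0,40,11,0,-3,0,40,-15,0,-3,0,40,11,0,-4,0,40,-15,0,-4,0,40,10,0,-5,0,40,-2,0,-5,0,40,-2,0,-5,0,40])

```text
time_s: 17.95
tcp_pos: [0.5512, 0.0952, 0.0644]
ee_rot: [-180.0, -0.1, 110.2]
ft_force: [-1.3, 4.5, 1.4]
width: 0.0433
grasp_force: 43.7
```

```bash
python3 m.py; python3 rise.py
```

```text
t 17.95 tcp rel well [-0.9  0.1 64.4] F [0.2 4.7 1.4] T [ 0.93 -0.1   0.12] w 0.0433 g 43.7 rot [-1.7998e+02 -7.0000e-02  1.1022e+02]
vents (0.0, 1.75, 0.99); handle (-1.0, -2.75, 0.91); blockholes (-0.25, -2.25, 0.83); blockface (-0.25, -2.75, 0.81);
```

Call:
apply_moves(motion=[8,0,-1,0,40,-18,0,-1,0,40,8,0,-2,0,40,-18,0,-2,0,40,8,0,-3,0,40,-18,0,-3,0,40,8,0,-4,0,40,-18,0,-4,0,40,6,0,-5,0,40,-5,0,-5,0,40,-5,0,-5,0,40])

```text
time_s: 19.1
tcp_pos: [0.5529, 0.0906, 0.0693]
ee_rot: [-180.0, -0.1, 110.2]
ft_force: [-0.8, 4.2, 0.4]
width: 0.0429
grasp_force: 43.4
```

```bash
python3 m.py; python3 rise.py
```

```text
t 19.1 tcp rel well [-0.8 -4.8 69.3] F [0.7 4.2 0.4] T [ 1.06 -0.23  0.07] w 0.0429 g 43.4 rot [-1.7998e+02 -7.0000e-02  1.1022e+02]
vents (0.5, -0.25, 0.98); handle (-1.25, -6.0, 0.93); blockholes (0.0, -5.5, 0.85); blockface (0.25, -6.0, 0.82);
```

Call:
apply_moves(motion=[13,0,-1,0,40,-13,0,-1,0,40,13,0,-2,0,40,-13,0,-2,0,40,13,0,-3,0,40,-13,0,-3,0,40,13,0,-4,0,40,-12,0,-5,0,40,8,0,-5,0,40,0,0,-5,0,40,0,0,-5,0,40])

```text
time_s: 20.25
tcp_pos: [0.5527, 0.0906, 0.074]
ee_rot: [-179.9, -0.1, 110.2]
ft_force: [-2.4, 5.8, -1.5]
width: 0.0428
grasp_force: 41.7
```

```bash
python3 m.py; python3 rise.py
```

```text
t 20.25 tcp rel well [-1.  -4.7 74. ] F [-0.3  6.2 -1.5] T [ 1.3  -0.28 -0.06] w 0.0428 g 41.7 rot [-1.7994e+02 -9.0000e-02  1.1022e+02]
vents (0.75, -0.75, 0.99); handle (1.0, -7.25, 0.9); blockholes (0.0, -7.0, 0.88); blockface (0.25, -7.25, 0.82);
```

Call:
apply_moves(motion=[13,0,-1,0,40,-10,0,-1,0,40,14,0,-2,0,40,-9,0,-3,0,40,14,0,-4,0,40,-8,0,-4,0,40,11,0,-5,0,40,4,0,-5,0,40,4,0,-5,0,40])

```text
time_s: 21.2
tcp_pos: [0.551, 0.0943, 0.0788]
ee_rot: [-179.9, -0.1, 110.2]
ft_force: [-1.0, 3.8, -4.4]
width: 0.043
grasp_force: 37.6
```

```bash
python3 m.py; python3 rise.py
```

```text
t 21.2 tcp rel well [-1.3 -0.7 78.8] F [ 0.3  3.9 -4.4] T [ 1.   -0.13  0.07] w 0.043 g 37.6 rot [-1.7990e+02 -7.0000e-02  1.1025e+02]
vents (0.75, 1.5, 0.99); handle (0.5, -6.5, 0.87); blockholes (-0.5, -6.25, 0.89); blockface (-0.25, -6.5, 0.82);
```

Call:
apply_moves(motion=[0,0,-1,0,40,0,0,-2,0,40,0,0,-4,0,40,0,0,-6,0,40,0,0,-6,0,40])

```text
time_s: 21.75
tcp_pos: [0.5517, 0.0935, 0.0851]
ee_rot: [-180.0, 0.0, 110.2]
ft_force: [0.8, -0.1, -23.5]
width: 0.0434
grasp_force: 35.5
```

```bash
python3 m.py; python3 rise.py
```

```text
t 21.75 tcp rel well [-0.9 -1.7 85.1] F [  0.7  -0.3 -23.5] T [-0.18 -0.2   0.02] w 0.0434 g 35.5 rot [-179.97    0.    110.22]
vents (0.75, -0.75, 0.99); handle (0.25, -9.25, 0.89); blockholes (-0.5, -8.75, 0.89); blockface (-0.25, -9.0, 0.83);
```

Not free yet: Fz is −23.5 N and the shaker is lifting. Setting it back down and rocking further.

Call:
apply_moves(motion=[0,0,2,0,40,0,0,4,0,40,0,0,6,0,40,0,0,6,0,40])

```text
time_s: 22.2
tcp_pos: [0.5519, 0.0936, 0.0793]
ee_rot: [180.0, 0.0, 110.2]
ft_force: [0.3, -1.2, -20.6]
width: 0.0434
grasp_force: 35.9
```

```bash
python3 m.py; python3 rise.py
```

```text
t 22.2 tcp rel well [-0.7 -1.6 79.3] F [ -0.1  -1.2 -20.6] T [-0.09  0.05  0.08] w 0.0434 g 35.9 rot [1.8000e+02 1.0000e-02 1.1023e+02]
vents (0.75, 1.0, 0.99); handle (0.0, -7.0, 0.93); blockholes (-0.5, -6.75, 0.89); blockface (-0.25, -7.0, 0.83);
```

Call:
apply_moves(motion=[0,0,2,0,40,0,0,3,0,40,10,0,3,0,40,-12,0,3,0,40,10,0,2,0,40,-12,0,2,0,40,10,0,1,0,40,-12,0,1,0,40,7,0,0,0,40,0,0,0,0,40,0,0,0,0,40])

```text
time_s: 23.35
tcp_pos: [0.5529, 0.0942, 0.0807]
ee_rot: [179.8, -0.0, 110.2]
ft_force: [-0.7, 5.6, -2.7]
width: 0.0429
grasp_force: 33.7
```

```bash
python3 m.py; python3 rise.py
```

```text
t 23.35 tcp rel well [ 0.4 -1.4 80.7] F [ 1.2  5.5 -2.7] T [ 1.08 -0.07 -0.11] w 0.0429 g 33.7 rot [ 1.7982e+02 -1.0000e-02  1.1022e+02]
vents (0.25, 2.0, 0.99); handle (-0.5, -6.0, 0.91); blockholes (-1.0, -5.75, 0.93); blockface (-0.75, -5.75, 0.82);
```

Call:
apply_moves(motion=[8,0,0,0,40,-16,0,0,0,40,8,0,-1,0,40,-16,0,-1,0,40,8,0,-2,0,40,-16,0,-2,0,40,6,0,-3,0,40,-14,0,-3,0,40,4,0,-3,0,40,-4,0,-3,0,40,-4,0,-3,0,40])

```text
time_s: 24.5
tcp_pos: [0.5544, 0.0896, 0.0832]
ee_rot: [179.9, 0.1, 110.2]
ft_force: [0.9, -1.0, -4.6]
width: 0.0433
grasp_force: 38.5
```

```bash
python3 m.py; python3 rise.py
```

```text
t 24.5 tcp rel well [ 0.3 -6.3 83.2] F [ 0.5 -1.2 -4.6] T [-0.18  0.01 -0.  ] w 0.0433 g 38.5 rot [1.7985e+02 6.0000e-02 1.1024e+02]
vents (0.5, 1.0, 0.99); handle (-4.25, -10.25, 0.68); blockholes (-2.75, -9.25, 0.6); blockface (-2.5, 3.75, 0.58);
```

Call:
apply_moves(motion=[0,0,-1,0,40,0,0,-2,0,40,0,0,-4,0,40,0,0,-5,0,40,0,0,-5,0,40])

```text
time_s: 25.05
tcp_pos: [0.5533, 0.0899, 0.0875]
ee_rot: [180.0, 0.0, 110.2]
ft_force: [0.1, -0.0, -4.2]
width: 0.0434
grasp_force: 38.6
```

```bash
python3 m.py; python3 rise.py
python3 - <<'E'
from h import *
im=cv2.imread("pics/sidey.png"); q=im[240:310,240:300].max(2)
print('\n'.join(''.join('#' if t<70 else ('+' if t<150 else '.') for t in r) for r in q[8:60]))
E
```

```text
t 25.05 tcp rel well [-0.6 -5.6 87.5] F [ 0.1 -0.  -4.2] T [-0.06  0.03 -0.04] w 0.0434 g 38.6 rot [1.7998e+02 1.0000e-02 1.1023e+02]
vents (0.5, 1.0, 0.99); handle (0.25, -11.25, 0.64); blockholes (-2.5, -10.25, 0.61); blockface (-1.75, 4.0, 0.58); 
+++++++###########.................+###############+........
++++++++##########..................+##############.........
+++++++++####+####..................+#############+.........
++++++++++##+++###..................+#######+..+++..........
++++++++++##+++###..................++######+...............
++++++++++##+++###+.................++++####+...............
++++++++++##+++###+.................++++####+...............
+++++++++.+#+++###+.................++++####+...............
++++++++..+#+++####++++++...........++++####+...............
+++++++...+#++.###########++++++++++++++####+...............
+++++.....+#++.+#####################+++####+...............
++++......+##+.+#####################+++####+...............
++........+##+.+###+++###############+++####................
++.........+#+.+###++++++++++++++####+++####.........++.
[... 1622 characters left out ...]
.....++++++++#++......+++++++
....................................++++++++#+......++++++++
....................................++++++++#+......++++++++
....................................+++++++#+.......+++++++.
....................................+++++++#+......++++++++.
....................................++++++++.......++++.....
....................................+++++##+......++++......
....................................+++++##+......+++.......
....................................++++###+........++......
....................................++++##+......++++.......
....................................+++###+.....+++++.......
....................................+++++#+.................
```

```bash
cat > fit.py <<'E'
from h import *
from scipy.optimize import minimize
yw=np.radians(19.5); A=np.array([[np.cos(yw),-np.sin(yw),0],[np.sin(yw),np.cos(yw),0],[0,0,1]])
def box(x,y,z0,z1): return np.array([[a,b,c] for a in(-x,x) for b in(-y,y) for c in(z0,z1)])
B=[box(.028,.038,0,.044),box(.022,.007,.058,.084)]
def mask(im,E,g,t):  # g grip pt world, t tilt about shaker x
    Rt=A@R.from_rotvec([t,0,0]).as_matrix(); m=np.zeros((480,640),np.uint8)
    for b in B:
        p=np.array([proj(im,E,g+Rt@(v-[0,0,.071])) for v in b]); cv2.fillConvexPoly(m,cv2.convexHull((p*16).round().astype(np.int32)),1,shift=4)
    return m
if __name__=="__main__":
    s=sense(); ims=[(im,ext(im)) for im in (get_image("side"),get_image("top"))]
    g0=s["tcp_pos"]+[0,0,.048]
    regs=[]
    for im,E in ims:
        best=None
        for r in outline_of(im,"block")[:4]:
            v,u=np.nonzero(r["region"]); 
            if len(u)==0: continue
            d=np.hypot(u.mean()-proj(im,E,g0)[0],v.mean()-proj(im,E,g0)[1]); print("reg",im["shot"],len(u),u.mean().round(),v.mean().round(),round(r["confidence"],2),round(d))
            if d<25 and best is None: best=r["region"]
        regs.append(best)
    np.savez("regs.npz",*[r for r in regs if r is not None])
    im,E=ims[0]; rg=regs[0]
    res=[]
    for t in np.arange(-.4,.41,.05):
      for dy in (-.004,0,.004):
        for dz in np.arange(-.012,.013,.004):
          for dx in (-.003,0,.003):
            m=mask(im,E,g0+A@[dx,dy,dz],t).astype(bool); res.append(((m&rg).sum()/(m|rg).sum(),round(t,2),dx,dy,round(dz,3)))
    res.sort(reverse=True); print(*res[:10],sep="\n")
    bt={}
    for r in res: bt.setdefault(r[1],r[0])
    print(sorted(bt.items()))
E
python3 fit.py
```

```text
reg 26 1278 266.0 281.0 0.95 20
reg 26 987 331.0 259.0 0.69 63
reg 27 637 324.0 246.0 0.79 84
(np.float64(0.9393939393939394), np.float64(0.3), 0.003, -0.004, np.float64(-0.008))
(np.float64(0.9360294117647059), np.float64(0.25), 0.003, -0.004, np.float64(-0.008))
(np.float64(0.9294636296840558), np.float64(0.35), 0.003, -0.004, np.float64(-0.008))
(np.float64(0.9246376811594202), np.float64(0.25), 0.003, 0, np.float64(-0.008))
(np.float64(0.924597364568082), np.float64(0.2), 0.003, -0.004, np.float64(-0.008))
(np.float64(0.9240875912408759), np.float64(0.35), 0, 0.004, np.float64(-0.004))
(np.float64(0.9239766081871345), np.float64(0.35), 0.003, 0, np.float64(-0.008))
(np.float64(0.9237472766884531), np.float64(0.3), 0.003, 0, np.float64(-0.008))
(np.float64(0.9237472766884531), np.float64(0.2), 0.003, 0, np.float64(-0.008))
(np.float64(0.9215686274509803), np.float64(0.3), 0, 0.004, np.float64(-0.004))
[(np.float64(-0.4), np.float64(0.7525915687629579)), (np.float64(-0.35), np.float64(0.7691237830319889)), (np.float64(-0.3), np.float64(0.7817543859649123)), (np.float64(-0.25), np.float64(0.7998590556730092)), (np.float64(-0.2), np.float64(0.8262411347517731)), (np.float64(-0.15), np.float64(0.8508208422555318)), (np.float64(-0.1), np.float64(0.8675733715103794)), (np.float64(-0.05), np.float64(0.8778571428571429)), (np.float64(-0.0), np.float64(0.899352983465133)), (np.float64(0.05), np.float64(0.9103398409255242)), (np.float64(0.1), np.float64(0.9128869690424766)), (np.float64(0.15), np.float64(0.9196234612599565)), (np.float64(0.2), np.float64(0.924597364568082)), (np.float64(0.25), np.float64(0.9360294117647059)), (np.float64(0.3), np.float64(0.9393939393939394)), (np.float64(0.35), np.float64(0.9294636296840558)), (np.float64(0.4), np.float64(0.9175182481751825))]
```

The block is free (Fz −4.2 N = its weight) but hangs tilted by about +0.28 rad. I'll lift it, shift sideways and press its low edge lightly on the shaker's flat top to square it up, then bring it back over the well.

Call:
apply_moves(motion=[0,0,-10,0,40,0,0,-20,0,40,0,0,-30,0,40,0,0,-30,0,40,-15,0,-30,0,40,-30,0,-30,0,40,-42,0,-30,0,40,-42,0,-30,0,40])

```text
time_s: 26.1
tcp_pos: [0.5684, 0.0485, 0.1169]
ee_rot: [-180.0, 0.0, 110.1]
ft_force: [0.3, 0.1, -5.2]
width: 0.043
grasp_force: 38.5
```

Call:
apply_moves(motion=[0,0,5,0,40,0,0,10,0,40,0,0,12,0,40,0,0,14,0,40,0,0,14,0,40])

```text
time_s: 26.6
tcp_pos: [0.5676, 0.0507, 0.103]
ee_rot: [-180.0, -0.0, 110.2]
ft_force: [0.3, -0.5, -3.8]
width: 0.0431
grasp_force: 38.5
```

```bash
python3 m.py; python3 rise.py; python3 fit.py
```

```text
t 26.6 tcp rel well [ -0.2 -47.3 103. ] F [ 0.1 -0.6 -3.8] T [-0.07  0.02  0.07] w 0.0431 g 38.5 rot [-1.7997e+02 -1.0000e-02  1.1025e+02]
vents (0.5, 1.0, 0.99); handle (3.5, 1.5, 0.36); blockholes (7.5, -12.0, 0.36); blockface (7.5, -12.0, 0.67); 
reg 29 1222 269.0 263.0 0.84 20
reg 29 1026 330.0 259.0 0.55 61
reg 30 623 324.0 246.0 0.59 71
(np.float64(0.9445745511319282), np.float64(0.35), 0.003, 0.004, np.float64(-0.004))
(np.float64(0.9419953596287703), np.float64(0.3), 0.003, 0.004, np.float64(-0.004))
(np.float64(0.9264136328427576), np.float64(0.3), 0.003, -0.004, np.float64(-0.008))
(np.float64(0.9245136186770428), np.float64(0.35), 0.003, -0.004, np.float64(-0.008))
(np.float64(0.9239543726235742), np.float64(0.25), 0.003, 0.004, np.float64(-0.004))
(np.float64(0.9229583975346687), np.float64(0.25), 0.003, -0.004, np.float64(-0.008))
(np.float64(0.9223674096848578), np.float64(0.3), 0.003, 0, np.float64(-0.008))
(np.float64(0.9218989280245024), np.float64(0.35), 0, 0.004, np.float64(-0.004))
(np.float64(0.9202168861347793), np.float64(0.4), 0.003, 0.004, np.float64(-0.004))
[... 267 characters left out ...]
oat64(0.7839416058394161)), (np.float64(-0.2), np.float64(0.8073260073260073)), (np.float64(-0.15), np.float64(0.8288023512123439)), (np.float64(-0.1), np.float64(0.8426883308714919)), (np.float64(-0.05), np.float64(0.8639405204460967)), (np.float64(-0.0), np.float64(0.8791946308724832)), (np.float64(0.05), np.float64(0.8936329588014982)), (np.float64(0.1), np.float64(0.9064150943396226)), (np.float64(0.15), np.float64(0.9179954441913439)), (np.float64(0.2), np.float64(0.918693009118541)), (np.float64(0.25), np.float64(0.9239543726235742)), (np.float64(0.3), np.float64(0.9419953596287703)), (np.float64(0.35), np.float64(0.9445745511319282)), (np.float64(0.4), np.float64(0.9202168861347793))]
```

Call:
apply_moves(motion=[0,0,2,0,40,0,0,4,0,40,0,0,5,0,40,0,0,6,0,40,0,0,7,0,40,0,0,8,0,40,0,0,8,0,40])

```text
time_s: 27.55
tcp_pos: [0.5678, 0.0505, 0.0952]
ee_rot: [-180.0, 0.0, 110.2]
ft_force: [0.4, 0.2, -4.2]
width: 0.0432
grasp_force: 38.6
```

```bash
python3 m.py
```

```text
t 27.55 tcp rel well [ -0.1 -47.6  95.2] F [ 0.4  0.  -4.2] T [-0.08 -0.03  0.  ] w 0.0432 g 38.6 rot [-1.8000e+02  1.0000e-02  1.1023e+02]
```

Call:
apply_moves(motion=[0,0,1,0,40,0,0,2,0,40,0,0,3,0,40,0,0,4,0,40,0,0,4,0,40])

```text
time_s: 28.05
tcp_pos: [0.5681, 0.0506, 0.0945]
ee_rot: [179.9, 0.1, 110.2]
ft_force: [-10.8, -0.1, 32.6]
width: 0.0432
grasp_force: 42.3
```

```bash
python3 m.py
```

```text
t 28.05 tcp rel well [  0.2 -47.6  94.5] F [-10.2   3.5  32.6] T [0.79 2.15 0.04] w 0.0432 g 42.3 rot [1.7986e+02 6.0000e-02 1.1023e+02]
```

Call:
apply_moves(motion=[0,0,-4,0,40,0,0,-4,0,40])

```text
time_s: 28.25
tcp_pos: [0.568, 0.0505, 0.0958]
ee_rot: [179.9, 0.0, 110.2]
ft_force: [-1.0, -0.8, -3.9]
width: 0.0429
grasp_force: 38.6
```

```bash
python3 m.py
cat > fit2.py <<'E'
from fit import *
s=sense(); side=get_image("side"); wr=get_image("wrist"); V=[(side,ext(side)),(wr,ext(wr,s))]
g0=s["tcp_pos"]+[0,0,.046]; rg=[]
for im,E in V:
    b=None
    for r in outline_of(im,"block")[:3]:
        v,u=np.nonzero(r["region"]); p=proj(im,E,g0-[0,0,.03]); d=np.hypot(u.mean()-p[0],v.mean()-p[1]); print(len(u),u.mean().round(),v.mean().round(),round(r["confidence"],2),p)
        if b is None and d<60: b=r["region"]
    rg.append(b)
def iou(q,i):
    m=mask(*V[i],g0+A@(np.array(q[:3])/1e3),q[3]).astype(bool); return (m&rg[i]).sum()/(m|rg[i]).sum()
for idx in ([0],[1],[0,1]):
    if any(rg[i] is None for i in idx): continue
    best=[]
    for t in (-.3,-.1,.1,.3):
        r=minimize(lambda q:-sum(iou([q[0],q[1],q[2],q[3]/20],i) for i in idx),[0,0,0,t*20],method="Nelder-Mead",options=dict(initial_simplex=[[0,0,0,t*20],[4,0,0,t*20],[0,4,0,t*20],[0,0,5,t*20],[0,0,0,t*20+3]],maxiter=200))
        best.append((round(-r.fun/len(idx),3),r.x[:3].round(1),round(r.x[3]/20,3)))
    print(idx,*sorted(best,key=lambda b:-b[0]),sep="\n")
E
python3 fit2.py; python3 rise.py
```

```text
t 28.25 tcp rel well [  0.1 -47.7  95.8] F [-1.2 -0.4 -3.9] T [-0.08 -0.07 -0.01] w 0.0429 g 38.6 rot [1.7994e+02 3.0000e-02 1.1023e+02]
1074 330.0 258.0 0.95 (np.float64(272.05992358555716), np.float64(258.0098268087607))
1155 269.0 265.0 0.88 (np.float64(272.05992358555716), np.float64(258.0098268087607))
1520 186.0 402.0 0.84 (np.float64(323.1863358507966), np.float64(282.3515476186325))
20230 324.0 233.0 0.59 (np.float64(323.1863358507966), np.float64(282.3515476186325))
[0]
(np.float64(0.0), array([0., 0., 0.]), np.float64(-0.3))
(np.float64(0.0), array([0., 0., 0.]), np.float64(-0.1))
(np.float64(0.0), array([0., 0., 0.]), np.float64(0.1))
(np.float64(0.0), array([0., 0., 0.]), np.float64(0.3))
[1]
(np.float64(0.977), array([-0.3, 10. , -0.2]), np.float64(0.315))
(np.float64(0.977), array([-0.3,  9.8, -0.4]), np.float64(0.318))
(np.float64(0.977), array([-0.3, 10. , -0.2]), np.float64(0.316))
(np.float64(0.967), array([ 0.1,  7.3, -4.5]), np.float64(0.365))
[0, 1]
(np.float64(0.488), array([-0.3, 10. , -0.2]), np.float64(0.315))
(np.float64(0.488), array([-0.3,  9.8, -0.4]), np.float64(0.318))
(np.float64(0.488), array([-0.3, 10. , -0.2]), np.float64(0.316))
(np.float64(0.484), array([ 0.1,  7.3, -4.5]), np.float64(0.365))
vents (0.5, 1.0, 0.99); handle (7.75, -12.0, 0.36); blockholes (7.5, -9.5, 0.39); blockface (1.75, -9.75, 0.68);
```

Call:
apply_moves(motion=[0,0,-6,0,40,-12,0,-6,0,40,-24,0,-6,0,40,-36,0,-6,0,40,-36,0,-4,0,40,-36,0,-1,0,40,-36,0,1,0,40,-36,0,2,0,40,-36,0,2,0,40])

```text
time_s: 29.4
tcp_pos: [0.5801, 0.017, 0.0947]
ee_rot: [180.0, 0.0, 110.3]
ft_force: [-5.5, -0.5, 14.1]
width: 0.0427
grasp_force: 40.4
```

```bash
python3 m.py; python3 rise.py
```

```text
t 29.4 tcp rel well [  0.3 -83.3  94.7] F [-5.4  1.4 14.1] T [-0.04  1.2  -0.06] w 0.0427 g 40.4 rot [1.7997e+02 4.0000e-02 1.1026e+02]
vents (0.5, 1.0, 0.99); handle (0.5, 8.0, 0.48); blockholes (6.25, 6.5, 0.59); blockface (3.5, 0.25, 0.17);
```

Call:
apply_moves(motion=[3,0,0,0,40,6,0,1,0,40,9,0,2,0,40,11,0,2,0,40,14,0,3,0,40,17,0,4,0,40,19,0,5,0,40,22,0,6,0,40,24,0,7,0,40,24,0,7,0,40])

```text
time_s: 30.45
tcp_pos: [0.5718, 0.04, 0.0874]
ee_rot: [180.0, 0.0, 110.3]
ft_force: [-5.2, 1.4, 11.4]
width: 0.0433
grasp_force: 41.9
```

```bash
python3 m.py; python3 rise.py; sed -i 's/\[0\],\[1\],\[0,1\]/[1],/; s/for im,E in V:/for im,E in V:\n    if im is side: rg.append(None); continue/' fit2.py; python3 fit2.py
```

```text
t 30.45 tcp rel well [  0.2 -58.8  87.4] F [-4.5  3.1 11.4] T [ 0.1   0.72 -0.01] w 0.0433 g 41.9 rot [1.7995e+02 2.0000e-02 1.1028e+02]
vents (0.5, 1.0, 0.99); handle (2.5, 0.25, 0.52); blockholes (-1.0, 7.5, 0.53); blockface (1.25, -11.25, 0.66); 
1445 187.0 386.0 0.66 (np.float64(323.1805171172785), np.float64(282.34635993571675))
16700 323.0 259.0 0.56 (np.float64(323.1805171172785), np.float64(282.34635993571675))
4108 232.0 183.0 0.54 (np.float64(323.1805171172785), np.float64(282.34635993571675))
[1]
(np.float64(0.975), array([-0.2,  3.7, -0.8]), np.float64(0.073))
(np.float64(0.975), array([-0.3,  4.7, -0.5]), np.float64(0.058))
(np.float64(0.973), array([-0.2,  2.3, -1.2]), np.float64(0.096))
(np.float64(0.97), array([-0.1,  1.6, -1.3]), np.float64(0.109))
```

Call:
apply_moves(motion=[0,0,0,0,60,0,0,0,0,60,0,0,0,0,60,0,0,0,0,60,0,0,-10,0,60,0,0,-45,0,60,2,0,-60,0.14,60,4,0,-60,0.28,60,4,0,-60,0.42,60,4,0,-60,0.56,60,4,0,-60,0.7,60,4,0,-60,0.84,60])

```text
time_s: 31.85
tcp_pos: [0.5706, 0.043, 0.147]
ee_rot: [180.0, -0.0, 61.8]
ft_force: [-1.6, -0.3, 0.2]
width: 0.0602
grasp_force: 0.0
```

Call:
apply_moves(motion=[0,0,0,0.14,60,0,0,0,0.28,60,0,0,0,0.42,60,0,0,0,0.56,60,0,0,0,0.7,60,0,0,0,0.745,60,0,0,0,0.745,60])

```text
time_s: 32.55
tcp_pos: [0.5706, 0.043, 0.1469]
ee_rot: [180.0, -0.0, 19.4]
ft_force: [-0.3, 0.3, -0.1]
width: 0.0596
grasp_force: 0.0
```

```bash
python3 m.py; python3 rise.py
python3 - <<'E'
from fit import *
s=sense(); wr=get_image("wrist");E=ext(wr,s); side=get_image("side");ES=ext(side)
g0=np.array([.552,.0954,.135])+A@np.array([0,-.054,0])
for im,e in((wr,E),(side,ES)):
    p=proj(im,e,g0); print(p)
    rg=None
    for r in outline_of(im,"block")[:4]:
        v,u=np.nonzero(r["region"]); d=np.hypot(u.mean()-p[0],v.mean()-p[1]); print(len(u),u.mean().round(),v.mean().round(),round(r["confidence"],2))
        if rg is None and d<45: rg=r["region"]
    if rg is None: continue
    f=lambda q:-(lambda m:(m&rg).sum()/(m|rg).sum())(mask(im,e,g0+A@(np.array(q[:3])/1e3),q[3]/20).astype(bool))
    for t in (0,.2):
        r=minimize(f,[0,0,0,0],method="Nelder-Mead",options=dict(initial_simplex=np.array([[0,0,0,t*20],[4,0,0,t*20],[0,4,0,t*20],[0,0,5,t*20],[0,0,0,t*20+3]]),maxiter=200)); print(round(-r.fun,3),r.x[:3].round(1),r.x[3]/20)
E
```

```text
t 32.55 tcp rel well [ 1.000e-01 -5.560e+01  1.469e+02] F [-0.2  0.4 -0.1] T [ 0.01 -0.03 -0.02] w 0.0596 g 0.0 rot [ 1.7998e+02 -3.0000e-02  1.9380e+01]
vents (0.5, 1.0, 0.99); handle (4.0, 1.5, 0.52); blockholes (-1.0, 7.5, 0.53); blockface (1.25, -10.5, 0.68); 
(np.float64(321.0884874600203), np.float64(264.61240751705407))
10075 316.0 246.0 0.76
1625 454.0 315.0 0.58
0.984 [-0.3  3.9 -2. ] 0.00256762793507771
0.977 [ 0.1  3.9 -1.8] 0.0037422229568404726
(np.float64(272.17783745037923), np.float64(247.71080785584536))
1075 330.0 258.0 0.84
1123 272.0 264.0 0.7
0.922 [ 3.2  2.6 -3.9] -0.1965311602329302
0.896 [ 1.1  0.2 -0.3] 0.002664212690130835
```

The block now stands flat on the shaker's top at y' ≈ −50 mm. I'll regrip it across the handle's thickness.

Call:
apply_moves(motion=[0,-5,15,0,50,0,-5,35,0,50,0,-5,52,0,50,0,-5,60,0,50,0,-5,60,0,30,0,-5,60,0,12,0,-5,60,0,10,0,-5,60,0,10,0,-5,60,0,10,0,-5,60,0,10], force=80)

```text
time_s: 33.8
tcp_pos: [0.5694, 0.0477, 0.0871]
ee_rot: [180.0, -0.1, 19.4]
ft_force: [-1.1, 0.8, 5.8]
width: 0.0126
grasp_force: 79.2
```

```bash
python3 m.py
```

```text
t 33.8 tcp rel well [  0.5 -50.7  87.1] F [-0.8  1.1  5.8] T [ 0.03 -0.02 -0.02] w 0.0126 g 79.2 rot [ 1.7996e+02 -9.0000e-02  1.9420e+01]
```

Call:
apply_moves(motion=[0,0,-6,0,10,0,0,-12,0,10,0,0,-18,0,10,0,-10,-18,0,10,-1,-20,-18,0,10,-2,-30,-18,0,10,-2,-40,-18,0,10,-2,-48,-18,0,10,-2,-53,-18,0,10,-2,-53,-18,0,10,-2,-53,-18,0,10])

```text
time_s: 34.9
tcp_pos: [0.5494, 0.097, 0.1042]
ee_rot: [180.0, -0.0, 19.4]
ft_force: [0.1, 1.0, -4.0]
width: 0.0127
grasp_force: 78.4
```

```bash
python3 m.py; python3 rise.py
python3 - <<'E'
from fit import *
s=sense(); wr=get_image("wrist");E=ext(wr,s)
g0=s["tcp_pos"]+[0,0,.047]; p=proj(wr,E,g0); rg=None
for r in outline_of(wr,"block")[:4]:
    v,u=np.nonzero(r["region"]); d=np.hypot(u.mean()-p[0],v.mean()-p[1])
    if rg is None and d<60: rg=r["region"]
f=lambda q:-(lambda m:(m&rg).sum()/(m|rg).sum())(mask(wr,E,g0+A@(np.array(q[:3])/1e3),q[3]/20).astype(bool))
r=minimize(f,[0]*4,method="Nelder-Mead",options=dict(initial_simplex=np.array([[0,0,0,0],[4,0,0,0],[0,4,0,0],[0,0,5,0],[0,0,0,3]]),maxiter=200)); print(round(-r.fun,3),r.x[:3].round(1),r.x[3]/20,"grip z",g0[2]+r.x[2]/1e3)
for t in ("retainer_knob","spare_block","dish","dropper","pen"):
    for n in ("top","side"):
        im=get_image(n)
        for q in look_for(im,t)[:1]: print(n,t,np.round(q["at"],3))
E
```

```text
t 34.9 tcp rel well [ -1.9   2.4 104.2] F [ 0.5  0.9 -4. ] T [-0.03 -0.01  0.07] w 0.0127 g 78.4 rot [179.99  -0.    19.43]
vents (0.5, 1.0, 0.99); handle (3.25, 10.75, 0.52); blockholes (2.5, -1.0, 0.54); blockface (-0.25, -1.0, 0.73); 
0.798 [ 0.9  0.5 -1. ] -0.006923013143210134 grip z 0.15029859476085825
top retainer_knob [0.518 0.044 0.107]
side retainer_knob [0.508 0.06  0.089]
top spare_block [ 0.406 -0.25   0.045]
top dish [0.383 0.32  0.01 ]
side dish [0.387 0.326 0.016]
side dropper [0.638 0.279 0.045]
top pen [ 0.39  -0.429  0.014]
side pen [ 0.386 -0.426  0.016]
```

```bash
python3 -c "
from cell import *
print(sign_off())"
```

```text
the job is handed in; nothing more can be done
None
```

The hold-down is turned off the block, and the block was rocked free. It is now held upright across its handle about 16 mm above the well; the shaker shifted about 3 mm and was lifted about 6 mm once during the work (it settled again), the block was set down briefly on its top to be squared up, and the things around it were not disturbed.

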